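Dock the grinding cup on the bench mill

ROBOT

A 7-joint arm with a two-finger parallel gripper is mounted at the origin on a cart in front of the work surface, level with it; the furniture and walls round the work are solid. World frame = base frame: x ahead of the robot, y to its left, z up, the work surface at z = 0. Lengths are in m, angles in degrees, forces in N, time in s.
With the tool pointing down it reaches from about 0.425 to 0.875 m from the base axis. Payload 8.4 kg.
Tool frame: the origin (TCP) lies at the centre of the arm's flange, where the gripper is bolted on; the fingertips stand 182 mm ahead of it and the grasp point (between the pads) lies 164 mm ahead of it (robot.nose_length is the distance from the TCP to the fingertips, in m); z points along the fingers, x is the direction in which the jaws open and shut, and the axes are right-handed (so a half turn about z gives the same grasp; the last joint's range is limited). The gripper opens to 87 mm and grips with 3 to 60 N. Pads are 19 mm wide; open, the fingers measure 117 mm over their backs; the gripper's body (75 mm by 190 mm) begins 51 mm behind the grasp point.
Start: joints at [-73.751, 19.091, 2.286, 83.961, -0.768, 76.965, -3.352], TCP at [0.243, 0.603, 0.405] pointing down, gripper open.
Joint ranges: [-147.57, 147.57], [-21.85, 119.76], [-74.77, 79.35], [14.55, 137.4], [-85.83, 265.84], [4.83, 119.75], [-152.11, 152.11]. Speed limits (degrees/s): [127.2, 127.2, 159.86, 159.86, 180, 180, 180].

INTERFACE

Orientations are given as a 3x3 rotation matrix whose columns are the frame's x, y, z axes.
In Python, from cell import robot, imaging gives the robot as it stands. The module is installed in compiled form; this text tells all that it offers.
- The arm moves only by the tool send_rows, never from a script. Its argument "moves" is a list of rows, each a list of 7 numbers: the opening, from 0 (shut) to 1 (fully open), then the shift along the tool's x, y, z as a fraction of full scale, then the turn, a rotation vector about the tool's x, y, z as a fraction of full scale. In form: [[jaw, tx, ty, tz, rx, ry, rz], ...]. A call has 1 to 5 rows; each row is the pose to reach, as a shift and turn from the pose commanded when the call began, along the tool's axes at that moment; what a row does not reach only later rows make up. Full scale, the value 1, is 200 mm for a shift and pi/2 rad for a turn. A row lasts 1/8 s, in which the tool goes at most 62.5 mm and 10.7 degrees, less where a joint would pass 70% of its speed; a pose out of reach is approached as far as the arm can. A call with a number of a shift or a turn outside -1 to 1 is refused whole. A call with a gripper value outside its range is refused whole. The fingers move at their own pace and stop on an object; "squeeze" is the grip in N (left out, the last holds). Time passes only in rows, so rows that repeat a pose let the fingers close. It gives the time, the measured TCP pose, the force and the opening at its end, in the units of the state.
- robot.sense(): the state, without advancing time (a new reading comes with each control period).
- imaging.camera(name): name is "side" or "top" or "wrist"; returns a dict with "image" (400x640x3 uint8, red, green, blue), "depth" (400x640 float32, m along the optical axis (not along the pixel's ray), 0 where there is no reading), "mtx" (3x3 intrinsics, pixels), "camera_from_world" (4x4, takes a point from world to camera coordinates). Camera axes: x right, y up, looking along -z (the intrinsics and any distortion apply to the point x, -y, -z); pixel columns grow to the right and rows downward; lengths in m; the calibration is good to about 2 mm. A picture is of the moment at which its call begins.
- robot.finish_job(): hands the job in, once; it reports no verdict.
Trained networks look in a picture, given as the dict that the camera call returned (one of the last four; its "shot" number tells which), for a name from the list of things; names that differ only in an ending like _2 or _b are one class to them, and where a whole thing is asked for, a point or a joint stands for the part that bears it (a point fixed in the world has none). Each returns a list of dicts, best first, with "confidence" (0 to 1); they miss things now and then, are a little off and sometimes report something else, mostly with a low value. They report only what shows in the picture. A call takes as long as a camera call.
- imaging.outline_of(picture, thing): "pixels" (400x640 bool, what is visible of it) and "box" ([left, top, right, bottom] in pixels, round what is visible of it).
- imaging.mark_of(picture, thing): "uv" ([column, row] in pixels: a listed point, or the origin of a listed thing).
The state is a dict: "time_s": time; "joints": joint angles; "joint_velocities": joint speeds; "joint_torque": joint torques, N m; "tool_pos": TCP position; "tcp_rot": TCP orientation; "force": force on the tool from outside, world axes, zero at the start; "moment": the same for the moment, N m; "gripper_width": finger opening in m.
Only numpy, scipy, OpenCV 4.12 (cv2) and the standard library are available. Lean on these libraries where they do the work, as an engineer would, in place of code of your own. Each camera call takes 0.05 s, during which the arm holds its last target.

TASK

Dock the loose grinding cup on the bench mill: lower it by its lid bar, without dropping it, through the sprung dust flap, and turn it until its coupling slips over the hidden drive dog and its key faces the arrow. Leave it let go and fully home: upright, the key down in the notch and the flange flat on the collar. Leave the jars and the other things on the table where they are.

Things in the scene. Friction and masses are not known exactly. Their poses are not given: they have to be found in the camera images.
- cup: Loose grinding cup, 175 mm tall, 0.45 to 0.7 kg, standing upright. Origin: centre of its underside; z up, x towards its key. From below: black hollow skirt 54 mm across, 62 mm long, lowest 6 mm tapered to 45 mm; flange 82 mm across, z = 62 to 70 mm; steel bowl 70 mm across; lid 73 mm across, flat top at z = 145 mm, with a bar grip on it.
- cup_grip (a point): Middle of the bar grip, on the cup's axis, 162 mm above the underside; axes as the cup. The bar is 56 mm long along x, 14 mm thick along y, from z = 145 (lid) to 175 mm: take it here, closing along y. A small steel pointer lies on its key end.
- cup_key (a point): Outer end of the cup's key, 49 mm from the axis along the cup's x, at the height of the flange's underside (z = 62 mm). The key is a block 10 mm wide that sticks out 8 mm beyond the flange and reaches 8 mm below it.
- cup_coupling (a point): Mouth of the coupling inside the skirt, on the axis, 4 mm above the underside (axes as the cup). It has four slots 10.4 mm wide, alike every 90 degrees. It turns stiffly in the cup (0.12 N m); at what angle it stands is not reported.
- mill: Fixed bench mill, its place and yaw vary: white housing 170 (x) by 150 (y) by 100 mm, knob panel on its -x face. Origin: centre of its underside on the table, z up. On its steel top a black collar ring, 57 mm inside, 106 mm outside, 10 mm tall, cut on the -x side by one notch 14 mm wide; a raised arrow on the housing points to the notch.
- mill_mouth (a point): Centre of the collar's top face, on the axis of the well, 15 mm to +x of the mill's origin, 110 mm above the table; axes as the mill. With the cup home, the flange lies on the collar and the cup's origin is 62 mm below this point.
- mill_flap (a point): Middle of the dust flap, 12.5 mm below the collar's top: two sprung steel leaves, hinged at the well's left and right sides, meet here. The skirt pushes them down (about 4 N in all); they then lie against it and close again when it leaves.
- mill_drive (a point): Top of the drive dog, on the well's axis, 43 mm below the collar's top, hidden by the flap (axes as the mill). A cross of four arms 6.4 mm wide, 32 mm across, at an unknown angle (not reported; resists turning with 0.3 N m). Unmeshed, the cup stops on it 15 mm above home; turned up to 90 degrees under 5 to 10 N or its own weight it meshes and sinks.
- mill_notch (a point): Where point cup_key is when the cup is home: 49 mm from the well's axis to the mill's -x, at the collar's top. Meshed (play 7 degrees each way) but with the key off the notch, the cup rests 8 mm above home with its key on the collar; turned either way to the arrow (play 3 degrees each way) it drops home. The coupling stays meshed meanwhile.
- heater_top (a point): Fixed: centre of the top of the black cap heater, a drum 156 mm across on a wire stand between the cup and the mill, 198 mm high here; its grip runs from the drum to the robot, up to 215 mm high. Carry the cup over it.
- crate_corner (a point): Fixed: front left top corner of the stacked yellow crates, 353 mm high, which reach from here to the right and to the back; keep the wrist clear of them. The blue container behind the mill is 211 mm high.
- jar_14: Bystander: filled jar with a cap, 66 mm across, 91 mm tall, origin at the centre of its underside, beside the cup; the two trade places.
- jar_15: Bystander: filled jar like the other, to the right of the mill.
- jar_13: Bystander: filled jar like the others, to the right of the mill.
- bench_brush: Bystander: blue bench brush 170 mm long, lying at the right.
- tally_counter: Bystander: hand tally counter, 76 by 50 by 22 mm, lying at the right.
- date_stamp: Bystander: wooden hand stamp, 30 by 50 by 76 mm, standing at the right.

How it is judged:
By the outcome, as a careful person would: the job done as asked, in the order asked, and still so for the second after the job is handed in, with the robot touching nothing.
It also fails if it takes over 43 s, if anything falls off the work surface, if the arm or the gripper's body presses on something with over 40 N, if the wrist force passes 120 N, or if a joint passes its speed limit or range.

## Working session

There is one attempt and no reset: what is moved stays moved. The work goes in short steps, Python scripts to look and compute and a tool call to move; the robot and the scene stay as the last step left them, time stands still between calls to the robot, and variables do not carry over. Pictures are saved under pics/ and viewed, and the job is handed in when it is done.

Besides the shell and the picture viewer there is one more tool, called after "Emit:" as name(argument=value, ...), one argument or row to a line, values as JSON. send_rows: Moves the arm, as the interface text tells. Its arguments: {"type":"object","properties":{"moves":{"type":"array"},"squeeze":{"type":"number"}},"required":["moves"]}

```bash
ls; mkdir -p pics
cat > h.py <<'E'
import numpy as np, cv2, pickle
from cell import robot, imaging
def cam(n,save=None):
    p=imaging.camera(n)
    if save: cv2.imwrite('pics/'+save+'.png',p['image'][:,:,::-1])
    return p
def world(p,uv,d=None):
    u,v=uv; K=p['mtx']
    if d is None:
        a=p['depth'][int(v)-1:int(v)+2,int(u)-1:int(u)+2]; d=np.median(a[a>0])
    c=np.array([(u-K[0,2])/K[0,0]*d,-(v-K[1,2])/K[1,1]*d,-d,1])
    return (np.linalg.inv(p['camera_from_world'])@c)[:3]
def atz(p,uv,z):
    a=world(p,uv,0.1);b=world(p,uv,1.0)
    t=(z-a[2])/(b[2]-a[2]); return a+t*(b-a)
def proj(p,w):
    c=p['camera_from_world']@np.append(w,1); K=p['mtx']
    return np.array([K[0,0]*c[0]/-c[2]+K[0,2],K[1,1]*-c[1]/-c[2]+K[1,2]])
E
python3 - <<'E'
from h import *
np.set_printoptions(precision=4,suppress=True)
s=robot.sense();print(s)
for n in ['side','top','wrist']:
    p=cam(n,n+'0'); print(n,np.linalg.inv(p['camera_from_world'])[:3,3])
    for t,z in [('cup',0),('cup_grip',.162),('cup_key',.062),('mill',0),('mill_mouth',.11),('mill_notch',.11),('mill_flap',.0975),('heater_top',.198),('crate_corner',.353),('jar_14',0)]:
        for m in imaging.mark_of(p,t)[:2]:
            print(t,round(m['confidence'],2),m['uv'],atz(p,m['uv'],z))
E
```

```text
pics
{'time_s': 0.0, 'joints': array([-73.7514,  19.1301,   2.2829,  84.0116,  -0.7666,  76.9625,
        -3.3526]), 'joint_velocities': array([ 0.0941,  0.0156, -0.0102,  0.0744,  0.0315,  0.0271, -0.0473]), 'joint_torque': array([ -0.001 , -65.6347,   1.3343, -40.3803,  -0.0599,   0.0447,
         0.0002]), 'tool_pos': array([0.2427, 0.6028, 0.4039]), 'tcp_rot': array([[ 0.3735,  0.9276, -0.0005],
       [ 0.9276, -0.3735, -0.0015],
       [-0.0015,  0.0001, -1.    ]]), 'force': array([-0.6529, -0.086 , -0.4114]), 'moment': array([0.002 , 0.021 , 0.0525]), 'gripper_width': 0.08731365703057614}
side [0.4418 1.134  1.1565]
cup 0.92 [301.2, 318.0] [0.5792 0.4263 0.    ]
cup_grip 0.61 [299.7, 292.5] [0.5731 0.4385 0.162 ]
cup_key 0.6 [290.4, 307.8] [0.6106 0.4286 0.062 ]
cup_key 0.43 [342.7, 239.0] [0.4455 0.1192 0.062 ]
mill 0.89 [340.6, 240.3] [0.4541 0.0691 0.    ]
mill_mouth 0.89 [343.4, 220.6] [0.4442 0.0672 0.11  ]
mill_mouth 0.7 [299.4, 291.6] [0.5813 0.3987 0.11  ]
mill_notch 0.57 [352.2, 221.6] [0.4103 0.0716 0.11  ]
mill_flap 0.69 [346.0, 220.7] [0.4341 0.0547 0.0975]
heater_
[... 490 characters left out ...]
2 ]
cup_key 0.32 [311.9, 213.4] [0.4511 0.0655 0.062 ]
mill 0.6 [361.0, 256.9] [ 0.4177 -0.1472  0.    ]
mill 0.59 [310.3, 220.5] [0.4414 0.0683 0.    ]
mill_mouth 0.61 [311.7, 210.0] [0.4489 0.0635 0.11  ]
mill_notch 0.66 [304.5, 222.4] [0.4006 0.0621 0.11  ]
mill_flap 0.6 [312.7, 209.5] [0.4553 0.0638 0.0975]
heater_top 0.77 [265.3, 150.8] [0.5237 0.2806 0.198 ]
crate_corner 0.71 [363.6, 175.6] [ 0.5508 -0.057   0.353 ]
jar_14 0.92 [224.6, 171.4] [0.4439 0.4308 0.    ]
jar_14 0.72 [362.0, 255.3] [ 0.4242 -0.1474  0.    ]
wrist [0.1741 0.6302 0.3861]
cup 0.5 [253.9, 366.7] [0.4469 0.431  0.    ]
mill 0.57 [254.0, 365.6] [0.4454 0.4318 0.    ]
jar_14 0.9 [254.0, 362.9] [0.4417 0.4335 0.    ]
```

Run:
```python
import cv2
a=cv2.imread('pics/side0.png')[130:350,220:420]; b=cv2.imread('pics/top0.png')[90:290,190:410]
cv2.imwrite('pics/a.png',cv2.resize(a,None,fx=2.7,fy=2.7,interpolation=2)); cv2.imwrite('pics/b.png',cv2.resize(b,None,fx=3,fy=3,interpolation=2))
```

```text
(no output)
```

View pics/a.png

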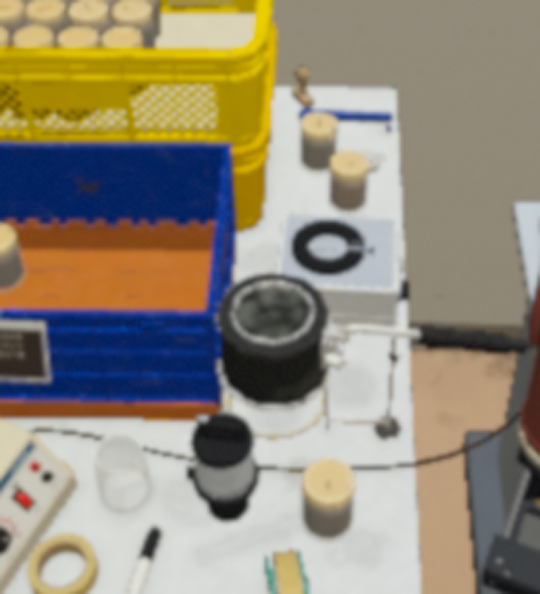

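View pics/b.png

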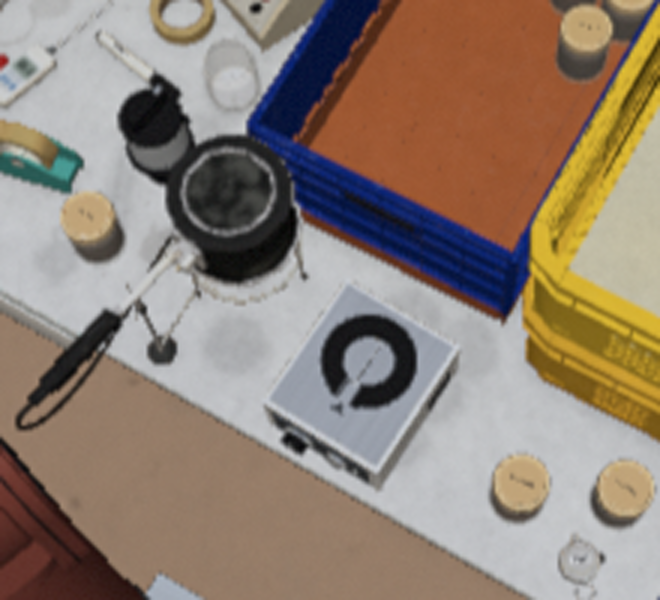

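View pics/wrist0.png

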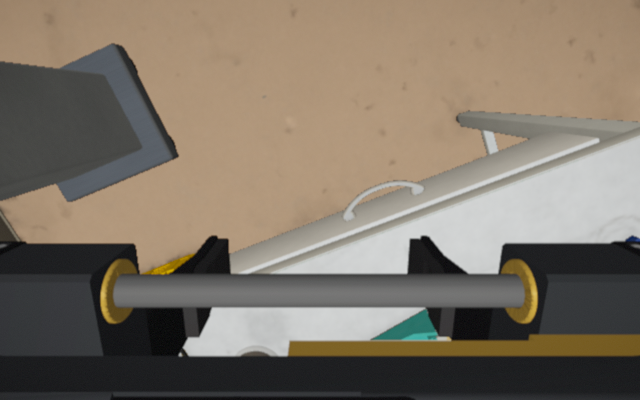

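Run:
```python
from h import *
np.set_printoptions(precision=4,suppress=True)
p=cam('wrist'); s=robot.sense(); T=np.linalg.inv(p['camera_from_world'])
print(s['tcp_rot'].T@T[:3,:3], s['tcp_rot'].T@(T[:3,3]-s['tool_pos']),p['mtx'])
for n in ['side','top']:
    p=cam(n)
    for t in ['cup','mill','jar_14','heater_top']:
        for o in imaging.outline_of(p,t)[:2]:
            m=o['pixels']&(p['depth']>0); v,u=np.nonzero(m); K=p['mtx'];d=p['depth'][v,u]
            P=np.c_[(u-K[0,2])/K[0,0]*d,-(v-K[1,2])/K[1,1]*d,-d,np.ones(len(d))]@np.linalg.inv(p['camera_from_world']).T
            hi=np.percentile(P[:,2],95); q=P[P[:,2]>hi-.012]
            print(n,t,round(o['confidence'],2),o['box'],'topz',hi,'c',q[:,:2].mean(0),np.percentile(q[:,0],[2,98]),np.percentile(q[:,1],[2,98]))
            if t=='mill':
                print(cv2.minAreaRect(np.float32(P[(abs(P[:,2]-.1)<.006)][:,:2])))
            if t=='cup':
                b=P[P[:,2]>.152]; print('bar',len(b),b[:,:3].mean(0),cv2.minAreaRect(np.float32(b[:,:2])) if len(b)>3 else '')
```

```text
[[ 1.     -0.0003  0.0011]
 [ 0.0001 -0.9633 -0.2686]
 [ 0.0011  0.2686 -0.9633]] [-0.0003 -0.0739  0.0186] [[360.7327   0.     318.5557]
 [  0.     360.7327 200.6529]
 [  0.       0.       1.    ]]
side cup 0.7 [287.6, 280.9, 318.1, 323.7] topz 0.1739161568244223 c [0.5674 0.4251] [0.542  0.5943] [0.4173 0.4311]
bar 134 [0.5678 0.4259 0.1682] ((0.5685478448867798, 0.4236258566379547), (0.015260154381394386, 0.05451575294137001), 84.06702423095703)
side mill 0.82 [319.6, 207.8, 372.9, 251.4] topz 0.1120990307231774 c [0.4381 0.073 ] [0.3562 0.518 ] [-0.0035  0.1408]
((0.43764787912368774, 0.06675775349140167), (0.15578219294548035, 0.17136844992637634), 87.7468490600586)
side jar_14 0.74 [332.8, 168.6, 348.2, 197.7] topz 0.09271177673669818 c [ 0.4719 -0.2378] [0.4458 0.4998] [-0.2759 -0.1486]
side jar_14 0.61 [330.6, 300.0, 352.1, 329.2] topz 0.0925235295394921 c [0.4446 0.4408] [0.4174 0.4723] [0.4109 0.4678]Traceback (most recent call last):
  File "<stdin>", line 8, in <module>
ValueError: it knows: bench_brush, cup, cup_coupling, cup_grip, cup_key, date_stamp, jar, mill, mill_drive, mill_flap, mill_mouth, mill_notch, tally_counter
```

Emit:
send_rows(
  moves=[
    [1,-0.03,0.25,-0.1,0,0,-0.05],
    [1,-0.06,0.5,-0.2,0,0,-0.1],
    [1,-0.09,0.75,-0.27,0,0,-0.15],
    [1,-0.12,1.0,-0.27,0,0,-0.178],
  ],
)

```text
time_s: 2.4
tool_pos: [0.4208, 0.5051, 0.4604]
tcp_rot: [[0.101, 0.995, 0.001], [0.995, -0.101, 0.002], [0.002, 0.001, -1.0]]
force: [0.5, 0.8, 0.2]
gripper_width: 0.0872
```

```bash
cat >> h.py <<'E'
def go(xyz,bear=None):
    "fractions for a TCP target (world) and tool-x bearing, tool kept vertical"
    s=robot.sense(); R=s['tcp_rot']; d=R.T@(np.array(xyz)-s['tool_pos'])/.2
    from scipy.spatial.transform import Rotation as Ro
    if bear is None: bear=np.degrees(np.arctan2(R[1,0],R[0,0]))
    b=np.radians(bear); Rt=np.array([[np.cos(b),np.sin(b),0],[np.sin(b),-np.cos(b),0],[0,0,-1.]])
    r=Ro.from_matrix(R.T@Rt).as_rotvec()/(np.pi/2)
    print('t',s['time_s'],'pos',s['tool_pos'].round(4),'bear',round(float(np.degrees(np.arctan2(R[1,0],R[0,0]))),2),'F',s['force'].round(1),'M',s['moment'].round(2),'w',round(s['gripper_width'],4),'j',s['joints'].round(0)); print('frac',d.round(4),r.round(4))
E
python3 -c "
from h import *
go([.568,.424,.46],84)"
```

```text
t 2.4 pos [0.4208 0.5051 0.4604] bear 84.2 F [0.5 0.8 0.2] M [ 0.09 -0.03 -0.03] w 0.0872 j [-58.  19.   6.  78.  -2.  83.  31.]
frac [-0.3292  0.7733  0.0025] [ 0.0008 -0.0015  0.0023]
```

Emit:
send_rows(
  moves=[
    [1,-0.12,0.28,0,0,0,0],
    [1,-0.23,0.55,0,0,0,0],
    [1,-0.33,0.77,0,0,0,0],
    [1,-0.33,0.77,0,0,0,0],
  ],
)

```text
time_s: 2.9
tool_pos: [0.5696, 0.4204, 0.4582]
tcp_rot: [[0.11, 0.994, 0.001], [0.994, -0.11, -0.003], [-0.002, 0.002, -1.0]]
force: [-0.9, -0.5, -0.6]
gripper_width: 0.0868
```

Run:
```python
from h import *
go([.568,.424,.46],84)
p=cam('wrist','w1')
pickle.dump(p,open('w1.pkl','wb'))
for t,z in [('cup',0),('cup_grip',.162),('cup_key',.062)]:
    for m in imaging.mark_of(p,t)[:2]: print(t,m['confidence'],m['uv'],atz(p,m['uv'],z))
```

```text
t 2.9 pos [0.5696 0.4204 0.4582] bear 83.66 F [-0.9 -0.5 -0.6] M [-0.    0.   -0.02] w 0.0868 j [-47.  25.  10.  70.  -4.  85.  46.]
frac [ 0.017  -0.01   -0.0093] [ 0.0011  0.0015 -0.0037]
cup 0.86 [324.1, 159.9] [0.56745997 0.42559802 0.        ]
cup_grip 0.81 [323.2, 193.5] [0.5677829  0.42304074 0.162     ]
```

View pics/w1.png

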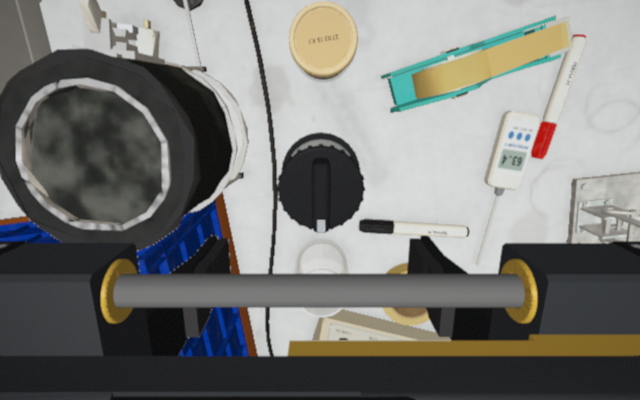

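Run:
```python
from h import *
p=pickle.load(open('w1.pkl','rb'))
K=p['mtx'];v,u=np.mgrid[100:240,250:400].reshape(2,-1);d=p['depth'][v,u];ok=d>0;u,v,d=u[ok],v[ok],d[ok]
P=np.c_[(u-K[0,2])/K[0,0]*d,-(v-K[1,2])/K[1,1]*d,-d,np.ones(len(d))]@np.linalg.inv(p['camera_from_world']).T
b=P[(P[:,2]>.168)&(P[:,2]<.185)]; print(len(b),b[:,:3].mean(0),np.median(b[:,2]),cv2.minAreaRect(np.float32(b[:,:2]*1000)))
c=b[:,:2]-b[:,:2].mean(0);w,V=np.linalg.eigh(c.T@c);print(np.degrees(np.arctan2(V[1,1],V[0,1])))
l=P[(abs(P[:,2]-.145)<.004)];print(cv2.minEnclosingCircle(np.float32(l[:,:2]*1000)),np.median(l[:,2]))
a=cv2.imread('pics/w1.png')[100:245,250:400];cv2.imwrite('pics/w1z.png',cv2.resize(a,None,fx=4,fy=4,interpolation=2))
```

```text
1256 [0.56660989 0.42100456 0.17554923] 0.17570663996703903 ((568.1976318359375, 420.9136657714844), (13.331778526306152, 56.13503646850586), 83.50312042236328)
173.7157156551823
((568.347412109375, 420.9228820800781), 37.624847412109375) 0.14609856272258803
```

View pics/w1z.png

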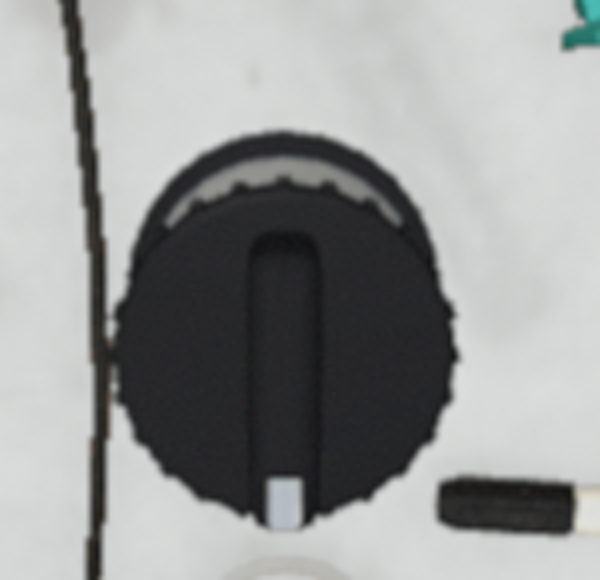

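Emit:
send_rows(
  moves=[
    [1,0.002,-0.008,0.2,0,0,0],
    [1,0.002,-0.008,0.4,0,0,0],
    [1,0.002,-0.008,0.55,0,0,0],
    [1,0.002,-0.008,0.62,0,0,0],
    [1,0.002,-0.008,0.635,0,0,0],
  ],
  squeeze=55,
)

```text
time_s: 3.72
tool_pos: [0.5635, 0.4257, 0.3316]
tcp_rot: [[0.102, 0.995, -0.001], [0.995, -0.102, -0.0], [-0.0, -0.001, -1.0]]
force: [1.1, -1.1, 1.1]
gripper_width: 0.087
```

Run:
```python
from h import *
go([.568,.421,.331],83.6)
```

```text
t 3.725 pos [0.5635 0.4257 0.3316] bear 84.16 F [ 1.1 -1.1  1.1] M [-0.01  0.01 -0.03] w 0.087 j [-47.  28.   9.  81.  -4.  72.  47.]
frac [-0.0213  0.0249  0.0031] [-0.0003  0.0001  0.0062]
```

Emit:
send_rows(
  moves=[
    [1,-0.01,0.012,0,0,0,0],
    [1,-0.01,0.012,0,0,0,0],
  ],
)

```text
time_s: 3.98
tool_pos: [0.5669, 0.4226, 0.3332]
tcp_rot: [[0.104, 0.995, 0.002], [0.995, -0.104, 0.001], [0.001, 0.002, -1.0]]
force: [-0.4, -0.2, -0.9]
gripper_width: 0.0874
```

Run:
```python
from h import *
for i in range(3):
    go([.568,.421,.331],83.6); p=cam('wrist','w2')
```

```text
t 3.975 pos [0.5669 0.4226 0.3332] bear 84.05 F [-0.4 -0.2 -0.9] M [ 0.03 -0.    0.  ] w 0.0874 j [-47.  28.   9.  80.  -5.  72.  47.]
frac [-0.0072  0.0061  0.0111] [ 0.001  -0.0008  0.005 ]
t 4.025 pos [0.5668 0.4227 0.333 ] bear 84.06 F [-0.8  0.4  0. ] M [ 0.   -0.03 -0.02] w 0.0875 j [-47.  28.   9.  80.  -5.  72.  47.]
frac [-0.0077  0.0069  0.0102] [ 0.0008 -0.0008  0.0051]
t 4.075 pos [0.5666 0.4227 0.3328] bear 84.07 F [ 0.8 -0.2  0.5] M [ 0.03  0.   -0.04] w 0.0874 j [-47.  28.   9.  80.  -5.  72.  47.]
frac [-0.0078  0.0076  0.0089] [ 0.0006 -0.0007  0.0052]
```

View pics/w2.png

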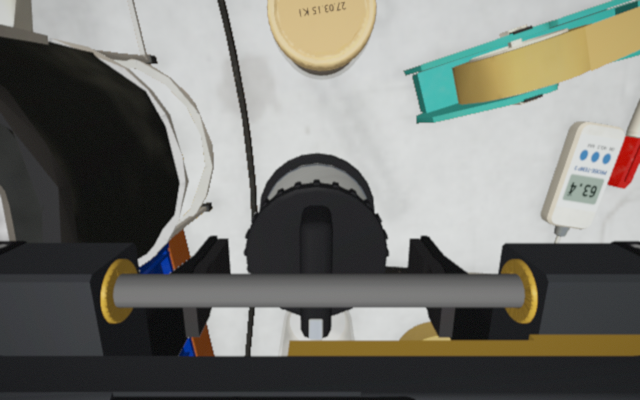

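Emit:
send_rows(
  moves=[
    [1,-0.008,0.007,0.009,0,0,0.005],
    [0,-0.008,0.007,0.009,0,0,0.005],
    [0,-0.008,0.007,0.009,0,0,0.005],
    [0,-0.008,0.007,0.009,0,0,0.005],
    [0,-0.008,0.007,0.009,0,0,0.005],
  ],
)

```text
time_s: 4.75
tool_pos: [0.5676, 0.4211, 0.33]
tcp_rot: [[0.111, 0.994, -0.0], [0.994, -0.111, 0.0], [0.0, -0.0, -1.0]]
force: [1.2, 0.3, 0.1]
gripper_width: 0.0547
```

Emit:
send_rows(
  moves=[
    [0,0,0,0,0,0,0],
    [0,0,0,0,0,0,0],
    [0,0,0,0,0,0,0],
  ],
)

```text
time_s: 5.12
tool_pos: [0.5676, 0.421, 0.33]
tcp_rot: [[0.111, 0.994, 0.0], [0.994, -0.111, -0.0], [-0.0, 0.0, -1.0]]
force: [-0.4, 0.5, -0.1]
gripper_width: 0.0254
```

Run:
```python
from h import *
go([.568,.421,.331],83.6)
```

```text
t 5.125 pos [0.5676 0.421  0.33  ] bear 83.64 F [-0.4  0.5 -0.1] M [0.04 0.03 0.05] w 0.0254 j [-47.  28.   9.  81.  -5.  72.  47.]
frac [ 0.      0.0021 -0.0052] [0.     0.     0.0004]
```

Fingers are still closing; wait, then lift.

Emit:
send_rows(
  moves=[
    [0,0,0,0,0,0,0],
    [0,0,0,0,0,0,0],
    [0,0,0,0,0,0,0],
    [0,0,0,0,0,0,0],
  ],
)

```text
time_s: 5.62
tool_pos: [0.5675, 0.4211, 0.3299]
tcp_rot: [[0.111, 0.994, -0.0], [0.994, -0.111, 0.0], [0.0, -0.0, -1.0]]
force: [-0.6, 0.1, -0.8]
gripper_width: 0.0134
```

Emit:
send_rows(
  moves=[
    [0,0,0,-0.05,0,0,0],
    [0,0,0,-0.2,0,0,0],
    [0,0,0,-0.4,0,0,0],
    [0,0,0,-0.6,0,0,0],
    [0,0,0,-0.8,0,0,0],
  ],
)

```text
time_s: 6.25
tool_pos: [0.5674, 0.4207, 0.4908]
tcp_rot: [[0.111, 0.994, -0.001], [0.994, -0.111, -0.001], [-0.001, -0.001, -1.0]]
force: [-0.0, 0.7, -6.5]
gripper_width: 0.0136
```

Emit:
send_rows(
  moves=[
    [0,0,0,-0.2,0,0,0],
    [0,0,0,-0.4,0,0,0],
    [0,0,0,-0.46,0,0,0],
  ],
)

```text
time_s: 6.62
tool_pos: [0.5675, 0.4207, 0.5845]
tcp_rot: [[0.111, 0.994, 0.003], [0.994, -0.111, 0.002], [0.002, 0.002, -1.0]]
force: [0.1, -0.0, -6.9]
gripper_width: 0.0139
```

Run:
```python
from h import *
go([.4526,.0662,.59],16)
cam('wrist','w3');cam('side','s3')
```

```text
t 6.625 pos [0.5675 0.4207 0.5845] bear 83.62 F [ 0.1 -0.  -6.9] M [ 0.03  0.01 -0.03] w 0.0139 j [-46.  26.  11.  55.  -5. 100.  46.]
frac [-1.8252 -0.374  -0.0319] [ 6.000e-04 -2.000e-03  7.513e-01]
```

View pics/w3.png

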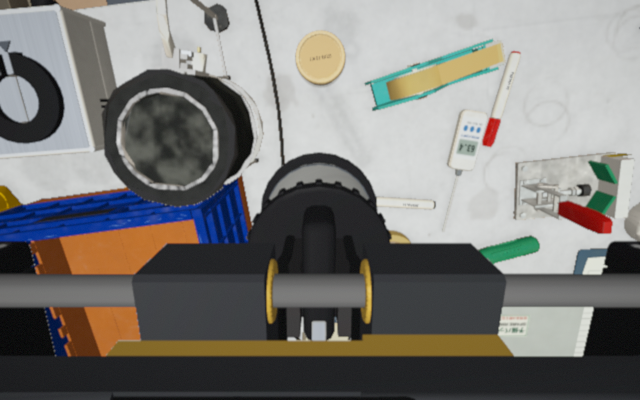

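View pics/s3.png

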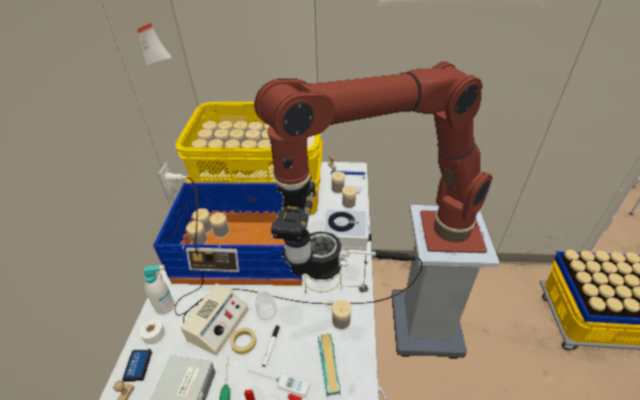

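Emit:
send_rows(
  moves=[
    [0,-0.15,0,-0.01,0,0,0],
    [0,-0.4,0,-0.02,0,0,0],
    [0,-0.65,0,-0.03,0,0,0],
    [0,-0.85,0,-0.03,0,0,0],
    [0,-0.95,0,-0.03,0,0,0],
  ],
)

```text
time_s: 7.35
tool_pos: [0.5465, 0.2294, 0.5862]
tcp_rot: [[0.114, 0.994, -0.002], [0.994, -0.114, -0.002], [-0.002, -0.002, -1.0]]
force: [-0.8, 0.5, -6.6]
gripper_width: 0.0137
```

Run:
```python
from h import *
go([.4526,.0662,.59],16)
cam('wrist');p=cam('wrist','w4')
pickle.dump(p,open('w4.pkl','wb'))
go([.4526,.0662,.59],16)
for t,z in [('mill',0),('mill_mouth',.11),('mill_notch',.11),('mill_flap',.0975)]:
    for m in imaging.mark_of(p,t)[:2]: print(t,m['confidence'],m['uv'],atz(p,m['uv'],z))
```

```text
t 7.35 pos [0.5465 0.2294 0.5862] bear 83.47 F [-0.8  0.5 -6.6] M [ 0.03  0.05 -0.02] w 0.0137 j [-38.  11.  14.  74.  -3.  96.  58.]
frac [-0.8643 -0.3735 -0.0165] [-3.000e-04  1.800e-03  7.497e-01]
t 7.45 pos [0.5467 0.2296 0.5869] bear 83.44 F [ 1.4  1.5 -6.3] M [ 0.15 -0.06 -0.02] w 0.0134 j [-38.  11.  14.  74.  -3.  96.  58.]
frac [-0.8653 -0.3739 -0.0139] [-1.000e-04  1.300e-03  7.493e-01]
mill 0.62 [204.6, 90.1] [0.43768113 0.0648203  0.        ]
mill 0.5 [449.4, 66.1] [0.44621148 0.43180136 0.        ]
mill_mouth 0.76 [175.2, 94.6] [0.44555256 0.06120186 0.11      ]
mill_mouth 0.54 [182.4, 101.5] [0.4545422  0.06819183 0.11      ]
mill_notch 0.73 [169.5, 54.4] [0.3998578  0.06459375 0.11      ]
mill_flap 0.94 [182.6, 98.9] [0.45096928 0.06454753 0.0975    ]
mill_flap 0.72 [188.1, 100.7] [0.45391246 0.07096649 0.0975    ]
```

View pics/w4.png

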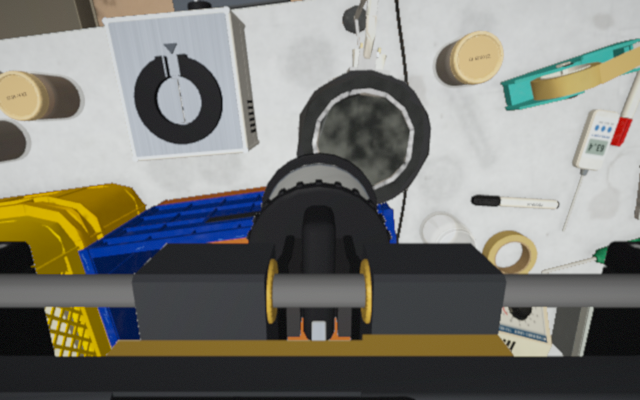

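Measure the collar circle and the mill yaw by segmentation in this view.

Run:
```python
from h import *
p=pickle.load(open('w4.pkl','rb')); im=p['image'].astype(int)
g=im.sum(2)/3; m=np.zeros(g.shape,np.uint8); m[45:148,128:230]=(g[45:148,128:230]<70)
n,l,st,c=cv2.connectedComponentsWithStats(m); k=1+np.argmax(st[1:,4]); v,u=np.nonzero(l==k); print(st[k])
d=p['depth'][v,u]
K=p['mtx']
def w(u,v,d): return (np.c_[(u-K[0,2])/K[0,0]*d,-(v-K[1,2])/K[1,1]*d,-d,np.ones(len(d))]@np.linalg.inv(p['camera_from_world']).T)[:,:3]
P=w(u,v,d); t=P[abs(P[:,2]-.11)<.004]; print(len(P),len(t),np.median(t[:,2]))
cc=cv2.minEnclosingCircle(np.float32(t[:,:2]*1000)); print(cc)
from scipy.optimize import least_squares
# outer/inner edge via radial bins
c0=np.array([.4526,.0662])
for it in range(3):
    r=t[:,:2]-c0; a=np.degrees(np.arctan2(r[:,1],r[:,0]));R=np.hypot(*r.T)
    O=[];I=[]
    for b in range(-180,180,6):
        q=(a>=b)&(a<b+6)
        if q.sum()>4: O.append(t[q][R[q].argmax(),:2]); I.append(t[q][R[q].argmin(),:2])
    O=np.array(O);I=np.array(I)
    f=least_squares(lambda x:np.r_[np.hypot(*(O-x[:2]).T)-x[2],],[*c0,.05],loss='soft_l1',f_scale=.001).x
    fi=least_squares(lambda x:np.r_[np.hypot(*(I-x[:2]).T)-x[2],],[*c0,.028],loss='soft_l1',f_scale=.001).x
    print(f,fi); c0=(f[:2]+fi[:2])/2
# notch gap: angle histogram at r 32-50
q=(R>.034)&(R<.05); h=np.histogram(a[q]%360,bins=np.arange(150,212,2)); print(list(zip(h[1],h[0])))
vv,uu=np.mgrid[0:170,90:270].reshape(2,-1); dd=p['depth'][vv,uu];ok=dd>0;Q=w(uu[ok],vv[ok],dd[ok])
s=Q[(abs(Q[:,2]-.1)<.004)|(abs(Q[:,2]-.11)<.004)]; print(np.median(s[:,2]),cv2.minAreaRect(np.float32(s[:,:2]*1000)))
a=cv2.imread('pics/w4.png')[5:165,95:265];cv2.imwrite('pics/w4z.png',cv2.resize(a,None,fx=3.5,fy=3.5,interpolation=2))
```

```text
[ 135   55   87   89 3995]
3995 3932 0.11152017170316478
((452.064208984375, 63.504730224609375), 53.075897216796875)
[0.45246796 0.06351302 0.05232545] [0.45256313 0.0637956  0.02927672]
[0.45241737 0.06355088 0.05231411] [0.45262044 0.06382927 0.02923286]
[0.45241737 0.06355088 0.05231411] [0.45262167 0.0638295  0.02923251]
[(np.int64(150), np.int64(17)), (np.int64(152), np.int64(17)), (np.int64(154), np.int64(18)), (np.int64(156), np.int64(18)), (np.int64(158), np.int64(17)), (np.int64(160), np.int64(15)), (np.int64(162), np.int64(17)), (np.int64(164), np.int64(10)), (np.int64(166), np.int64(6)), (np.int64(168), np.int64(1)), (np.int64(170), np.int64(0)), (np.int64(172), np.int64(0)), (np.int64(174), np.int64(0)), (np.int64(176), np.int64(0)), (np.int64(178), np.int64(0)), (np.int64(180), np.int64(0)), (np.int64(182), np.int64(0)), (np.int64(184), np.int64(0)), (np.int64(186), np.int64(3)), (np.int64(188), np.int64(10)), (np.int64(190), np.int64(6)), (np.int64(192), np.int64(9)), (np.int64(194), np.int64(11)), (np.int64(196), np.int64(18)), (np.int64(198), np.int64(13)), (np.int64(200), np.int64(21)), (np.int64(202), np.int64(15)), (np.int64(204), np.int64(17)), (np.int64(206), np.int64(18)), (np.int64(208), np.int64(19))]
0.10181523997426978 ((437.31695556640625, 63.22462463378906), (152.6516876220703, 172.42811584472656), 88.01032257080078)
```

View pics/w4z.png

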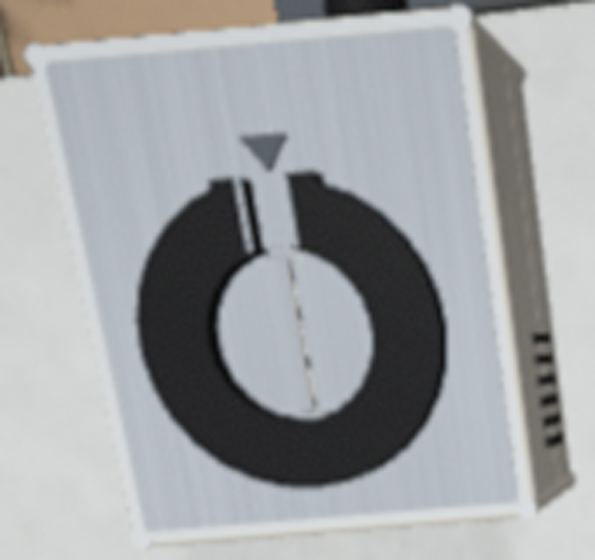

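Emit:
send_rows(
  moves=[
    [0,-0.15,-0.06,-0.01,0,0,0.06],
    [0,-0.38,-0.16,-0.01,0,0,0.17],
    [0,-0.6,-0.26,-0.01,0,0,0.28],
    [0,-0.78,-0.33,-0.01,0,0,0.39],
    [0,-0.878,-0.373,0,0,0,0.5],
  ],
)

```text
time_s: 8.28
tool_pos: [0.4523, 0.065, 0.5882]
tcp_rot: [[0.785, 0.62, 0.001], [0.62, -0.785, 0.0], [0.001, 0.0, -1.0]]
force: [0.9, 0.2, -6.7]
gripper_width: 0.0137
```

Run:
```python
from h import *
go([.4525,.0637,.46],8)
```

```text
t 8.275 pos [0.4523 0.065  0.5882] bear 38.3 F [ 0.9  0.2 -6.7] M [-0.01  0.03  0.02] w 0.0137 j [-34.  -7.  18.  91.   2.  95.  22.]
frac [-0.0034  0.0056  0.6409] [ 0.     -0.0005  0.3366]
```

Emit:
send_rows(
  moves=[
    [0,0,0,0.1,0,0,0.08],
    [0,0,0,0.25,0,0,0.17],
    [0,0,0,0.4,0,0,0.25],
    [0,0,0,0.54,0,0,0.336],
    [0,-0.003,0.005,0.62,0,0,0.336],
  ],
)

```text
time_s: 8.9
tool_pos: [0.4529, 0.0657, 0.4624]
tcp_rot: [[0.989, 0.148, -0.002], [0.148, -0.989, -0.001], [-0.002, 0.0, -1.0]]
force: [-0.1, -1.0, -6.8]
gripper_width: 0.0136
```

Run:
```python
from h import *
go([.4525,.0637,.445],8)
p=cam('wrist','w5');cam('side','s5');cam('top','t5')
go([.4525,.0637,.445],8)
a=cv2.imread('pics/s5.png')[160:300,260:430];b=cv2.imread('pics/t5.png')[130:270,240:410]
cv2.imwrite('pics/st5.png',cv2.resize(np.hstack([a,b]),None,fx=2.3,fy=2.3,interpolation=2))
```

```text
t 8.9 pos [0.4529 0.0657 0.4624] bear 8.53 F [-0.1 -1.  -6.8] M [-0.07  0.07 -0.05] w 0.0136 j [-32.  -6.  16. 105.   2.  81.  -7.]
frac [-0.0034  0.0095  0.0868] [0.0003 0.0012 0.0059]
t 9.05 pos [0.4531 0.0651 0.4638] bear 8.58 F [ 0.2 -0.  -5.8] M [-0.05  0.01  0.02] w 0.0136 j [-32.  -6.  17. 105.   2.  81.  -7.]
frac [-0.004   0.0066  0.0941] [0.0002 0.0006 0.0064]
```

View pics/w5.png

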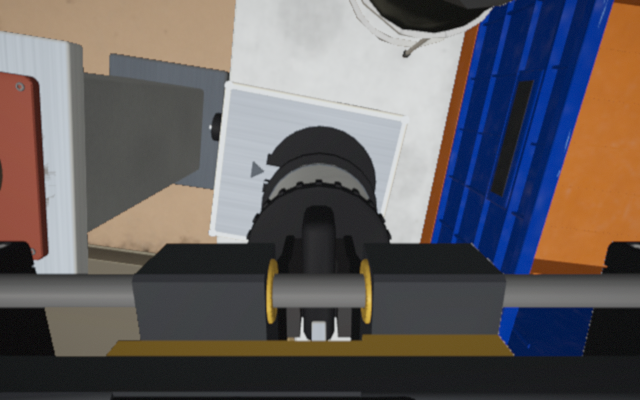

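View pics/st5.png

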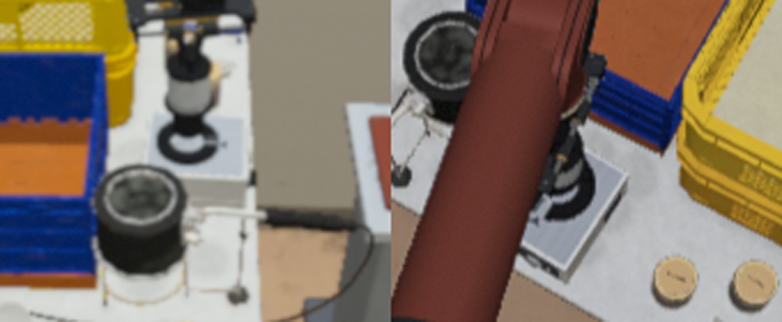

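Run:
```python
from h import *
from scipy.optimize import least_squares
p=cam('wrist'); K=p['mtx']
v,u=np.mgrid[80:215,235:400].reshape(2,-1); d=p['depth'][v,u]
P=(np.c_[(u-K[0,2])/K[0,0]*d,-(v-K[1,2])/K[1,1]*d,-d,np.ones(len(d))]@np.linalg.inv(p['camera_from_world']).T)[:,:3]
g=p['image'][v,u].mean(1)
m=(abs(P[:,2]-.1115)<.004)&(g<70)&(d>0)
t=P[m][:,:2]; print(len(t),np.median(P[m][:,2]))
c=np.array([.4525,.0637])
for i in range(4):
    r=t-c;a=np.degrees(np.arctan2(r[:,1],r[:,0]));R=np.hypot(*r.T);O=[]
    for b in range(-180,180,6):
        q=(a>=b)&(a<b+6)
        if q.sum()>4 and R[q].max()>.045: O.append(t[q][R[q].argmax()])
    O=np.array(O); c=least_squares(lambda x:np.hypot(*(O-x).T)-.0525,c,loss='soft_l1',f_scale=.001).x
print(len(O),c, robot.sense()['tool_pos'])
go([*c,.445],8)
```

```text
2558 0.11144905930861987
30 [0.4523417  0.06258957] [0.45332528 0.06509712 0.46465316]
t 9.1 pos [0.4533 0.0651 0.4647] bear 8.54 F [-0.2  0.  -6.1] M [-0.04  0.03  0.03] w 0.0133 j [-32.  -6.  17. 105.   2.  81.  -7.]
frac [-0.0068  0.0117  0.0983] [ 0.     -0.0004  0.006 ]
```

Emit:
send_rows(
  moves=[
    [0,-0.005,0.008,0.04,0,0,0.005],
    [0,-0.005,0.008,0.08,0,0,0.005],
    [0,-0.005,0.008,0.12,0,0,0.005],
    [0,-0.005,0.008,0.15,0,0,0.005],
    [0,-0.005,0.008,0.17,0,0,0.005],
  ],
)

```text
time_s: 9.72
tool_pos: [0.4524, 0.0633, 0.4298]
tcp_rot: [[0.99, 0.139, 0.0], [0.139, -0.99, 0.0], [0.0, -0.0, -1.0]]
force: [0.8, 1.1, -5.8]
gripper_width: 0.0139
```

Run:
```python
from h import *
go([.4524,.0632,.395],8)
```

```text
t 9.725 pos [0.4524 0.0633 0.4298] bear 7.96 F [ 0.8  1.1 -5.8] M [ 0.35 -0.18 -0.06] w 0.0139 j [-31.  -5.  17. 108.   2.  77.  -7.]
frac [-1.000e-04  6.000e-04  1.739e-01] [-0.0002 -0.0003 -0.0004]
```

Emit:
send_rows(
  moves=[
    [0,0,0,0.04,0,0,0],
    [0,0,0,0.08,0,0,0],
    [0,0,0,0.11,0,0,0],
    [0,0,0,0.13,0,0,0],
  ],
)

```text
time_s: 10.22
tool_pos: [0.4524, 0.0632, 0.4036]
tcp_rot: [[0.99, 0.138, 0.0], [0.138, -0.99, 0.0], [0.0, -0.0, -1.0]]
force: [0.1, 2.3, -0.5]
gripper_width: 0.0136
```

Run:
```python
from h import *
go([.4524,.0632,.393],8)
```

```text
t 10.225 pos [0.4524 0.0632 0.4036] bear 7.95 F [ 0.1  2.3 -0.5] M [ 0.7  -0.35 -0.03] w 0.0136 j [-31.  -4.  17. 110.   1.  74.  -7.]
frac [0.0002 0.     0.0528] [-0.0001 -0.0001 -0.0006]
```

Emit:
send_rows(
  moves=[
    [0,0,0,0.025,0,0,0],
    [0,0,0,0.045,0,0,0],
    [0,0,0,0.052,0,0,0],
  ],
)

```text
time_s: 10.6
tool_pos: [0.4523, 0.0632, 0.3933]
tcp_rot: [[0.99, 0.138, -0.0], [0.138, -0.99, 0.0], [-0.0, -0.0, -1.0]]
force: [1.5, 3.1, -1.3]
gripper_width: 0.0136
```

Run:
```python
from h import *
go([.4524,.0632,.391],8)
```

```text
t 10.6 pos [0.4523 0.0632 0.3933] bear 7.95 F [ 1.5  3.1 -1.3] M [ 0.82 -0.42 -0.  ] w 0.0136 j [-31.  -4.  17. 111.   1.  73.  -7.]
frac [0.0003 0.     0.0113] [-0.      0.     -0.0005]
```

Emit:
send_rows(
  moves=[
    [0,0.004,-0.006,0.005,0,0,0],
    [0,0.004,-0.006,0.01,0,0,0],
  ],
)

```text
time_s: 10.85
tool_pos: [0.4532, 0.0641, 0.3927]
tcp_rot: [[0.99, 0.138, 0.001], [0.138, -0.99, -0.0], [0.001, 0.0, -1.0]]
force: [-2.4, -1.1, 14.3]
gripper_width: 0.0136
```

Run:
```python
from h import *
go([.4524,.0632,.391],8)
```

```text
t 10.85 pos [0.4532 0.0641 0.3927] bear 7.93 F [-2.4 -1.1 14.3] M [-0.17  0.89 -0.  ] w 0.0136 j [-31.  -4.  17. 111.   1.  73.  -7.]
frac [-0.0045  0.004   0.0085] [ 0.0002 -0.0005 -0.0008]
```

Emit:
send_rows(
  moves=[
    [0,-0.002,0,-0.003,0,0,0.05],
    [0,-0.002,0,-0.003,0,0,0.11],
    [0,-0.002,0,-0.003,0,0,0.17],
    [0,-0.002,0,-0.003,0,0,0.23],
    [0,-0.002,0,-0.003,0,0,0.29],
  ],
)

```text
time_s: 11.48
tool_pos: [0.4528, 0.064, 0.3928]
tcp_rot: [[0.949, -0.315, 0.001], [-0.315, -0.949, -0.0], [0.001, -0.0, -1.0]]
force: [0.5, 1.1, 3.0]
gripper_width: 0.0138
```

Run:
```python
from h import *
go([.453,.064,.391],-92)
```

```text
t 11.475 pos [0.4528 0.064  0.3928] bear -18.34 F [0.5 1.1 3. ] M [ 0.03 -0.13  0.05] w 0.0138 j [-30.  -4.  16. 111.   1.  73. -33.]
frac [ 0.001  -0.0002  0.0092] [-5.000e-04 -6.000e-04  8.185e-01]
```

Emit:
send_rows(
  moves=[
    [0,0,0,0.002,0,0,0.06],
    [0,0,0,0.002,0,0,0.12],
    [0,0,0,0.002,0,0,0.18],
    [0,0,0,0.002,0,0,0.24],
  ],
)

```text
time_s: 11.98
tool_pos: [0.4529, 0.064, 0.3925]
tcp_rot: [[0.767, -0.642, 0.001], [-0.642, -0.767, -0.0], [0.001, -0.001, -1.0]]
force: [2.1, 0.1, -0.2]
gripper_width: 0.0132
```

Run:
```python
from h import *
go([.453,.064,.391],-92)
```

```text
t 11.975 pos [0.4529 0.064  0.3925] bear -39.94 F [ 2.1  0.1 -0.2] M [ 0.   -0.41  0.12] w 0.0132 j [-29.  -4.  15. 111.   1.  73. -55.]
frac [ 0.0002 -0.0005  0.0074] [-0.0007 -0.0007  0.5784]
```

Emit:
send_rows(
  moves=[
    [0,0,0,0.006,0,0,0],
    [0,0,0,0.012,0,0,0],
    [0,0,0,0.018,0,0,0],
  ],
)

```text
time_s: 12.35
tool_pos: [0.4527, 0.0642, 0.3879]
tcp_rot: [[0.769, -0.639, 0.001], [-0.639, -0.769, -0.0], [0.001, -0.0, -1.0]]
force: [3.4, 0.2, -2.1]
gripper_width: 0.0133
```

Run:
```python
from h import *
go([.453,.064,.385],-92)
```

```text
t 12.35 pos [0.4527 0.0642 0.3879] bear -39.7 F [ 3.4  0.2 -2.1] M [ 0.19 -1.14 -0.08] w 0.0133 j [-29.  -4.  15. 112.   1.  72. -54.]
frac [0.0019 0.     0.0147] [-2.000e-04 -3.000e-04  5.811e-01]
```

Emit:
send_rows(
  moves=[
    [0,0.003,-0.002,0.003,0,0,0.08],
    [0,0.003,-0.002,0.003,0,0,0.18],
    [0,0.003,-0.002,0.003,0,0,0.28],
    [0,0.003,-0.002,0.003,0,0,0.38],
    [0,0.003,-0.002,0.003,0,0,0.48],
  ],
)

```text
time_s: 12.98
tool_pos: [0.4532, 0.064, 0.3867]
tcp_rot: [[0.119, -0.993, -0.001], [-0.993, -0.119, -0.001], [0.001, 0.001, -1.0]]
force: [4.2, -0.3, -8.3]
gripper_width: 0.0139
```

Run:
```python
from h import *
go([.453,.064,.385],-92)
cam('wrist','w6')
```

```text
t 12.975 pos [0.4532 0.064  0.3867] bear -83.19 F [ 4.2 -0.3 -8.3] M [-0.11 -1.47  0.18] w 0.0139 j [-28.  -3.  14. 111.   1.  72. -98.]
frac [0.     0.0012 0.0085] [ 0.0004 -0.0007  0.0979]
```

View pics/w6.png

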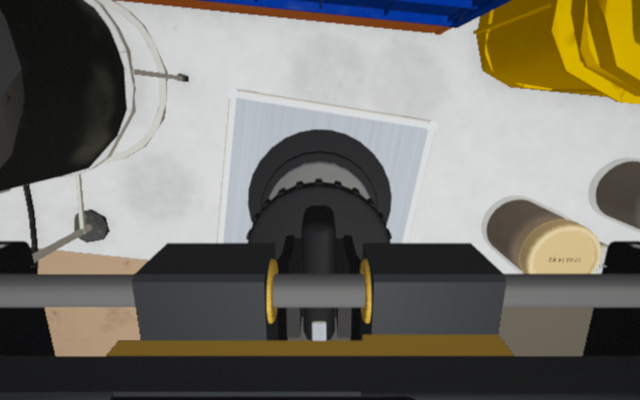

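Emit:
send_rows(
  moves=[
    [0,0.001,-0.004,0,0,0,0.05],
    [0,0.001,-0.006,0,0,0,0.098],
    [0,0.001,-0.006,0.006,0,0,0.098],
    [0,0.001,-0.006,0.01,0,0,0.098],
  ],
)

```text
time_s: 13.52
tool_pos: [0.4544, 0.064, 0.3853]
tcp_rot: [[-0.028, -1.0, -0.001], [-1.0, 0.028, -0.0], [0.001, 0.001, -1.0]]
force: [2.2, -0.3, -2.8]
gripper_width: 0.0136
```

Run:
```python
from h import *
go([.453,.064,.378],-92)
```

```text
t 13.525 pos [0.4544 0.064  0.3853] bear -91.61 F [ 2.2 -0.3 -2.8] M [-0.4  -0.6   0.02] w 0.0136 j [ -28.   -3.   14.  111.    1.   72. -106.]
frac [0.0003 0.0069 0.0366] [ 0.0003 -0.0003  0.0043]
```

Emit:
send_rows(
  moves=[
    [0,0,-0.002,0.005,0,0,0.003],
    [0,0,-0.002,0.01,0,0,0.003],
    [0,0,-0.002,0.015,0,0,0.003],
  ],
)

```text
time_s: 13.9
tool_pos: [0.4548, 0.0641, 0.3825]
tcp_rot: [[-0.035, -0.999, -0.0], [-0.999, 0.035, -0.0], [0.0, 0.0, -1.0]]
force: [1.0, -2.2, -1.7]
gripper_width: 0.0137
```

Run:
```python
from h import *
go([.453,.064,.378],-92)
```

```text
t 13.9 pos [0.4548 0.0641 0.3825] bear -92.02 F [ 1.  -2.2 -1.7] M [-0.62 -0.22  0.18] w 0.0137 j [ -28.   -3.   14.  112.    1.   71. -106.]
frac [0.0008 0.009  0.0225] [ 0.0001 -0.0001 -0.0002]
```

Emit:
send_rows(
  moves=[
    [0,0.002,0,0.006,0,0,0],
    [0,0.002,0,0.012,0,0,0],
    [0,0.002,0,0.017,0,0,0],
  ],
)

```text
time_s: 14.28
tool_pos: [0.4548, 0.0638, 0.3791]
tcp_rot: [[-0.036, -0.999, -0.0], [-0.999, 0.036, -0.0], [0.0, 0.0, -1.0]]
force: [-0.4, -1.2, -2.1]
gripper_width: 0.0134
```

Run:
```python
from h import *
go([.453,.064,.378],-92)
```

```text
t 14.275 pos [0.4548 0.0638 0.3791] bear -92.04 F [-0.4 -1.2 -2.1] M [-0.45 -0.19  0.16] w 0.0134 j [ -28.   -3.   14.  112.    1.   71. -106.]
frac [-0.0006  0.0092  0.0053] [ 0.0001 -0.     -0.0004]
```

Emit:
send_rows(
  moves=[
    [0,0,0,0.004,0,0,-0.005],
    [0,0,0,0.008,0,0,-0.005],
  ],
)

```text
time_s: 14.52
tool_pos: [0.455, 0.0637, 0.378]
tcp_rot: [[-0.028, -1.0, 0.0], [-1.0, 0.028, 0.0], [-0.0, -0.0, -1.0]]
force: [-2.4, -2.6, 7.5]
gripper_width: 0.0136
```

Run:
```python
from h import *
go([.453,.064,.378],-92)
```

```text
t 14.525 pos [0.455  0.0637 0.378 ] bear -91.59 F [-2.4 -2.6  7.5] M [-0.71  0.58  0.13] w 0.0136 j [ -28.   -3.   14.  112.    1.   71. -106.]
frac [-0.0015  0.0099  0.0002] [-0.0002  0.      0.0045]
```

Emit:
send_rows(
  moves=[
    [0.5,0,0,-0.002,0,0,0],
    [0.5,0,0,-0.002,0,0,0],
    [0.5,0,0,-0.002,0,0,0],
    [0.5,0,0,-0.002,0,0,0],
    [0.5,0,0,-0.002,0,0,0],
  ],
)

```text
time_s: 15.15
tool_pos: [0.4549, 0.0638, 0.3779]
tcp_rot: [[-0.028, -1.0, -0.0], [-1.0, 0.028, -0.0], [0.0, 0.0, -1.0]]
force: [-0.9, 0.5, 0.1]
gripper_width: 0.0426
```

Run:
```python
from h import *
go([.453,.064,.378],-92)
```

```text
t 15.15 pos [0.4549 0.0638 0.3779] bear -91.59 F [-0.9  0.5  0.1] M [-0.06  0.17 -0.07] w 0.0426 j [ -28.   -3.   14.  112.    1.   71. -106.]
frac [-0.0007  0.0093 -0.0003] [ 0.     -0.      0.0045]
```

Clear of the bar. Rise, then look.

Emit:
send_rows(
  moves=[
    [0.5,0,0,-0.1,0,0,0],
    [0.5,0,0,-0.25,0,0,0],
    [0.5,0,0,-0.4,0,0,0],
    [0.5,0,0,-0.5,0,0,0],
    [0.5,0,0,-0.5,0,0,0],
  ],
)

```text
time_s: 15.78
tool_pos: [0.4551, 0.0638, 0.4792]
tcp_rot: [[-0.028, -1.0, 0.002], [-1.0, 0.028, 0.001], [-0.001, -0.002, -1.0]]
force: [0.6, -0.4, -0.5]
gripper_width: 0.0435
```

Run:
```python
from h import *
go([.453,.064,.378],-92)
p=cam('wrist','w7');K=p['mtx']
v,u=np.mgrid[60:240,230:420].reshape(2,-1); d=p['depth'][v,u];ok=d>0
P=(np.c_[(u-K[0,2])/K[0,0]*d,-(v-K[1,2])/K[1,1]*d,-d,np.ones(len(d))]@np.linalg.inv(p['camera_from_world']).T)[ok,:3]
h=np.histogram(P[:,2],bins=np.arange(.08,.25,.004));print([(round(a,3),b) for a,b in zip(h[1],h[0]) if b>30])
l=P[abs(P[:,2]-.194)<.007];A=np.linalg.lstsq(np.c_[l[:,:2]-l[:,:2].mean(0),np.ones(len(l))],l[:,2],rcond=None)[0];print('lid',np.median(l[:,2]),'tilt',np.degrees(A[:2]))
b=P[P[:,2]>.214];print('bar',np.median(b[:,2]),cv2.minAreaRect(np.float32(b[:,:2]*1000)),cv2.minEnclosingCircle(np.float32(l[:,:2]*1000)))
s=cam('side','s7')
cv2.imwrite('pics/s7z.png',cv2.resize(cv2.imread('pics/s7.png')[160:300,260:430],None,fx=4,fy=4,interpolation=2))
```

```text
t 15.775 pos [0.4551 0.0638 0.4792] bear -91.59 F [ 0.6 -0.4 -0.5] M [-0.06  0.14 -0.03] w 0.0435 j [ -28.   -6.   13.  103.    1.   83. -106.]
frac [-2.000e-04  1.180e-02  5.059e-01] [-0.0015  0.0006  0.0045]
[(np.float64(0.096), np.int64(665)), (np.float64(0.1), np.int64(9151)), (np.float64(0.108), np.int64(1728)), (np.float64(0.112), np.int64(476)), (np.float64(0.116), np.int64(550)), (np.float64(0.12), np.int64(119)), (np.float64(0.128), np.int64(95)), (np.float64(0.136), np.int64(31)), (np.float64(0.14), np.int64(33)), (np.float64(0.144), np.int64(32)), (np.float64(0.148), np.int64(35)), (np.float64(0.152), np.int64(31)), (np.float64(0.156), np.int64(31)), (np.float64(0.16), np.int64(31)), (np.float64(0.184), np.int64(43)), (np.float64(0.188), np.int64(223)), (np.float64(0.192), np.int64(4946)), (np.float64(0.196), np.int64(38)), (np.float64(0.22), np.int64(707)), (np.float64(0.224), np.int64(595))]
lid 0.1942752824945222 tilt [-0.54890566 -0.08083217]
bar 0.22398447883249128 ((461.3630676269531, 60.016380310058594), (48.576629638671875, 48.8316650390625), 35.4923095703125) ((452.87774658203125, 63.20762252807617), 37.647743225097656)
```

View pics/w7.png

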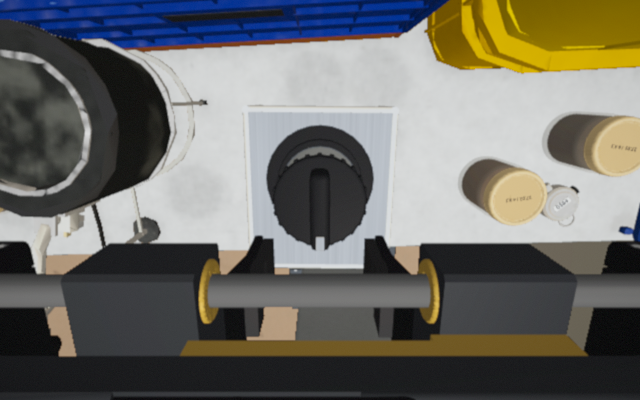

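View pics/s7z.png

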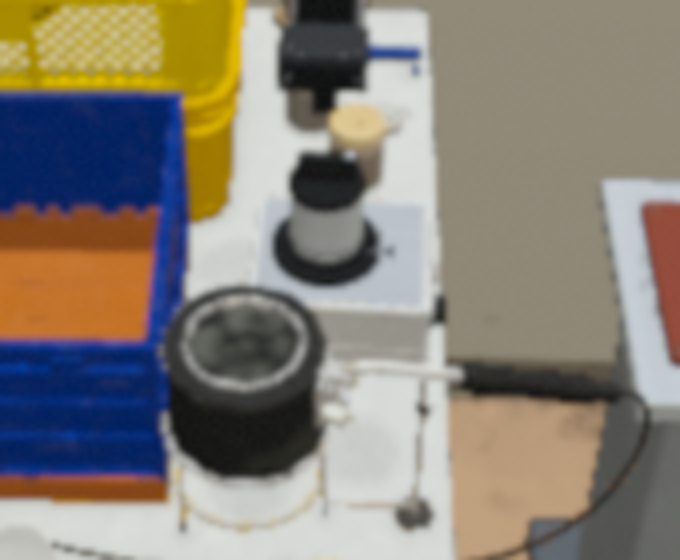

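```bash
python3 -c "
from h import *
print(robot.finish_job())"
```

```text
the job is handed in; nothing more can be done
None
```

The cup is docked on the mill, released and fully home, and the job is handed in. It took about 16 s of the 43 s allowed, and no verdict was reported.

- **Carry:** I gripped the lid bar at 55 N, lifted the cup about 0.25 m and carried it over the heater. I then lowered it through the flap until it rested on the drive dog at about 15 N.
- **Mesh and seat:** I turned it under about 5 N until it meshed. That showed as the coupling's 0.12 N m slip torque and the downward contact force falling away. I then turned the key to the arrow and lowered it the rest of the way, and it seated at the expected height with about 10 N of contact. After that I opened the jaws and rose 100 mm clear.
- **Last checks:**
  - The lid top read 194.3 mm. I expected 193 mm, and this camera reads about 1.5 mm high at the collar, so this agrees with home.
  - The lid tilt came out at about 0.5 degrees.
  - The lid centre lay within 1 mm of the collar centre I had measured.
  - The bar's pointer faces the notch and arrow.
  - The wrist force was near zero after release.
- **Failed or not checked:**
  - The last automatic fit of the bar's direction was spoiled because the fingers were in view. I judged the key direction from the picture and from the last tool angle, which was within half a degree of the target.
  - I did not measure the jars and other items again afterwards. The wrist force showed no unexpected contact, and those visible in the last pictures looked untouched.

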